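# Set up the bone stand and lay the leg bone on it

### The arm

A 6-joint arm with a two-finger parallel gripper is mounted at the origin on the work surface. World frame = base frame: x ahead of the robot, y to its left, z up, the work surface at z = 0. Lengths are in m, angles in degrees, forces in N, time in s.
With the tool pointing down it reaches from about 0.275 to 0.725 m from the base axis. Payload 15.9 kg.
Tool frame: the origin (TCP) lies at the centre of the arm's flange, where the gripper is bolted on; the fingertips stand 173 mm ahead of it and the grasp point (between the pads) lies 155 mm ahead of it; z points along the fingers, y is the line along which they close (so a half turn about z gives the same grasp; the last joint's range is limited). The gripper opens to 85 mm and grips with 20 to 120 N. Pads are 22 mm wide; open, the fingers measure 114 mm over their backs; the gripper's body (76 mm by 85 mm) begins 54 mm behind the grasp point. The pads swing forward as they close: fully open they stand 13 mm farther back than shut.
Start: joints at [-68.01, 12.198, -1.971, 75.831, 0, 90], TCP at [0.187, -0.464, 0.405] pointing down, gripper open.
Joint ranges: [-170.91, 170.91], [-42.67, 98.43], [-65.05, 77.54], [-120.47, 116.71], [-90, 82.35], [-180, 180]. Speed limits (degrees/s): [108.29, 108.29, 136.94, 147.25, 180, 180].

### API

Orientations are given as a 3x3 rotation matrix whose columns are the frame's x, y, z axes.
In Python, from bench import arm gives the robot as it stands. The module is installed in compiled form; this text tells all that it offers.
- The arm moves only by the tool arm_command, never from a script. Its argument "rows" is a list of rows, each an object of numbers: "dx", "dy", "dz": the shift along the tool's x, y, z in cm; "turn": the turn about the tool's z in rad; "claw": the finger opening in cm, from 0 to 8.54. A call has 1 to 10 rows; each row is the pose to reach, as a shift and turn from the pose commanded when the call began, along the tool's axes at that moment; what a row does not reach only later rows make up. A row lasts 1/8 s, in which the tool goes at most 62.5 mm and 10.7 degrees, less where a joint would pass 70% of its speed; a pose out of reach is approached as far as the arm can. A call with a gripper value outside its range is refused whole. The fingers move at their own pace and stop on an object; the grip force is fixed at half the most. Time passes only in rows, so rows that repeat a pose let the fingers close. It gives the time, the measured TCP pose, the force, the opening and the grip force at its end, in the units of the state.
- arm.get_state(): the state, without advancing time (a new reading comes with each control period).
- arm.get_image(name): name is "scene" or "top" or "wrist"; returns the picture (480x640x3 uint8, red, green, blue); there is no depth.
- arm.camera_model(name): a dict with "camera_matrix" (3x3 intrinsics, pixels), "position" and "rotation" of the camera in the world. Camera axes: x right, y down, z forward; pixel columns grow to the right and rows downward; lengths in m; the calibration is good to about 2 mm. A picture is of the moment at which its call begins: read the wrist's pose just before it. camera_model takes no time and is no camera call; for the wrist camera it gives the pose at the moment of the call.
- arm.sign_off(): hands the job in; it is judged then, once.
Trained networks look in the newest picture that a camera, given by its name, has taken for a name from the list of things; names that differ only in an ending like _2 or _b are one class to them, and where a whole thing is asked for, a point or a joint stands for the part that bears it (a point fixed in the world has none). Each returns a list of dicts, best first, with "confidence" (0 to 1); they miss things now and then, are a little off and sometimes report something else, mostly with a low value. They report only what shows in the picture. A call takes as long as a camera call.
- arm.find_in(name, camera): "extent" ([centre column, centre row, width, height] in pixels, round what is visible of it).
The state is a dict: "time_s": time; "qpos": joint angles; "qvel": joint speeds; "effort": joint torques, N m; "ee_pos": TCP position; "ee_rot": TCP orientation; "wrist_force": force on the tool from outside, world axes, zero at the start; "ft_torque": the same for the moment, N m; "grip_width": finger opening in m; "finger_force": force on a finger pad.
Only numpy, scipy, OpenCV 4.12 (cv2) and the standard library are available. Lean on these libraries where they do the work, as an engineer would, in place of code of your own. Each camera call takes 0.05 s, during which the arm holds its last target. There are 200 camera calls.

### The job

Take the heavy metal bone stand by its rib off the sloping wooden rest, set its lower edge down on the table first, close along the far side of the low aluminium stop strip and end to end with it, then pivot the stand down gently until it lies flat, without letting it fall. Then take the long knob-ended leg bone and lay it gently in the stand's two forks, either way round, and leave the shoulder blade, the scale bar and the white tray where they are.

Things in the scene. Friction and masses are not known exactly. Their poses are not given: they have to be found in the camera images.
- stand_rib (a point): Bone stand, grey metal, 0.6-0.9 kg: plate 130 (x) x 170 (y) x 12 mm with a grip rib and two forks on top. Point: rib centre, mid-plate, 31 mm above the underside. z: plate normal, out of the upper side; y: along its lower edge; x: from lower to upper edge. Rib: 16 mm thick (y), 60 long (x), 12 to 50 mm above the underside. Pinch it along y, at any pitch about y; 48 mm is free each side of it.
- stand_edge_left (a point): Left end (stand y = +85 mm) of the bottom line of the stand's lower edge: on the underside at stand x = -65 mm. Axes as the stand. At the start the stand leans on the rest, 46 degrees (0.8 rad) from level, its upper side facing roughly the robot.
- stand_edge_right (a point): Right end (stand y = -85 mm) of the same line. At the start the line is 28 mm above the table, behind the rest's lip, which stands 4 mm higher than the plate is thick: lift straight up or away along the stand's z.
- stand_seat (a point): Where the middle of the leg bone's shaft axis lies once it rests in both forks: 77.6 mm above the stand's underside, 46.6 mm above the rib's centre, bone along stand y. Forks: at stand y = -60 and +60 mm, 7 mm thick; V open upwards at 90 degrees, faces meeting 62 mm above the underside; prongs reach 79 mm above it and 17 mm either side in x. Between them open fingers 40 mm at most.
- rest: Sloping wooden rest, fixed to the table, 170 mm wide (y), about 160 mm deep (x), 135 mm high at its far side; it holds the stand at the start. Origin on the table under the stand's middle; x points from the lip to the high side.
- stop_mid (a point): Stop strip, flat aluminium bar fixed to the table, 170 long, 20 wide, 6 mm high. Point: table height, middle of its far long face. x: level, away from the strip, over a thin grey card (flush) where the stand is to lie; y along the strip; z up. The laid stand has its lower edge against or just beyond this face, its x along this x, its middle at this y = 0.
- legbone_mid (a point): Leg bone, 0.11-0.23 kg, lying on the table: round shaft 22 mm in diameter with a pair of 26 mm round knobs at each end, 200 mm long in all along its y; the plain shaft is the middle 145 mm. Point: middle of the shaft axis, 13 mm above the table; z up as it lies. Grasp the shaft at its middle, across y.
- blade_mid (a point): Bystander: a flat, wedge-shaped shoulder blade with a low ridge and a knob at its narrow end, 137 mm long along its y, 78 mm at its widest, 28 mm high; point at half height. It lies in the same area as the leg bone, nearer or farther.
- scalebar: Bystander: black flat photo scale bar, 150 mm along its y, 25 mm wide, 8 mm high; origin at the centre of its underside.
- tray: Bystander: white open plastic tray 130 x 170 x 35 mm (x, y, z), empty; origin at the centre of its underside.

How it is judged (in metres and radians):
On the way, in this order (a step that is already met when the one before it is completed fails the run):
1. the stand's lower edge rests on the table along the stop strip (both ends within 15 mm beyond its far face, ends in line within 20 mm) while the stand is still tilted up by more than 17 degrees (x of stand_edge_left in the frame of stop_mid between -0.005 and 0.015 m and height (world z) of each of stand_edge_left, stand_edge_right below 0.008 m and x of stand_edge_right in the frame of stop_mid between -0.005 and 0.015 m and y of stand_rib in the frame of stop_mid between -0.02 and 0.02 m and angle between stand_rib's own z axis and vertical above 0.3 rad), for 0.2 s.
2. the stand lies flat on the table along the stop strip (x of stand_edge_left in the frame of stop_mid between -0.005 and 0.015 m and height (world z) of each of stand_edge_left, stand_edge_right below 0.006 m and x of stand_edge_right in the frame of stop_mid between -0.005 and 0.015 m and y of stand_rib in the frame of stop_mid between -0.02 and 0.02 m and angle between stand_rib's own z axis and vertical below 0.04 rad), for 0.2 s.
At the end, for the whole second after the job is handed in: Stand flat (0.04 rad), lower edge along the far side of the stop strip (both ends 0 to 15 mm from it), middles within 20 mm; leg bone resting in both forks, along them within 0.1 rad, its middle within 16 mm of the seat point, height within 6 mm; both at rest (all of step 2 and distance between legbone_mid and stand_seat below 0.016 m and z of legbone_mid in the frame of stand_rib between 0.0406 and 0.0526 m and angle between the y axis of legbone_mid and the y axis of stand_rib, either way round below 0.1 rad and linear speed of each of stand, legbone below 0.02 m/s); the robot touches nothing.
It fails at once if the stand is let fall instead of being lowered (it turns faster than 4 rad/s close to the table) (angular speed of stand above 4 rad/s and height (world z) of each of stand_edge_left, stand_edge_right below 0.02 m).
It fails at once if the leg bone is dropped onto the stand (falls free at more than 0.45 m/s) (horizontal distance between legbone_mid and stand_seat below 0.05 m and linear speed of legbone above 0.45 m/s and contact force between the fingers and legbone below 0.1 N).
It fails at once if the shoulder blade, the scale bar or the tray is moved by more than 25 mm (distance of any of blade_mid, scalebar, tray from where it was at the start of the episode above 0.025 m).
It also fails if it takes over 61 s, if anything falls off the work surface, if the arm or the gripper's body presses on something with over 40 N, if the wrist force passes 120 N, or if a joint passes its speed limit or range.

## Working session

There is one attempt and no reset: what is moved stays moved. The work goes in short steps, Python scripts to look and compute and a tool call to move; the robot and the scene stay as the last step left them, time stands still between calls to the robot, and variables do not carry over. Pictures are saved under pics/ and viewed, at most 10 in all, crops included, and the job is handed in when it is done.

Besides the shell and the picture viewer there is one more tool, called after "Call:" by a JSON object that holds its "api" and its "payload". arm_command: Moves the arm, as the interface text tells. Its arguments: {"type":"object","properties":{"rows":{"type":"array","items":{"type":"object","properties":{"dx":{"type":"number"},"dy":{"type":"number"},"dz":{"type":"number"},"turn":{"type":"number"},"claw":{"type":"number"}}}}},"required":["rows"]}

```bash
mkdir -p pics; python3 - <<'E'
from bench import arm
import cv2,numpy as np
np.set_printoptions(precision=4,suppress=True)
s=arm.get_state();print(s)
for c in ["scene","top"]:
    im=arm.get_image(c);cv2.imwrite(f"pics/{c}0.png",im[:,:,::-1])
    m=arm.camera_model(c);print(c,m)
    for n in ["stand_rib","stand_edge_left","stand_edge_right","rest","stop_mid","legbone_mid","blade_mid","scalebar","tray"]:
        print(n,[(np.round(d["extent"],1).tolist(),round(d["confidence"],2)) for d in arm.find_in(n,c)[:2]])
print(arm.get_state()["time_s"])
E
```

```text
{'time_s': 0.0, 'qpos': array([-68.0091,  12.2239,  -2.0104,  75.8316,   0.0003,  90.0027]), 'qvel': array([-0.0887,  0.0345,  0.0156, -0.0156, -0.0554, -0.018 ]), 'effort': array([  0.0029, -68.6157,  48.7125,   0.0173,  -0.    ,  -0.    ]), 'ee_pos': array([ 0.1872, -0.4635,  0.4042]), 'ee_rot': array([[ 0.9273,  0.3744, -0.0004],
       [ 0.3744, -0.9273,  0.0011],
       [ 0.    , -0.0012, -1.    ]]), 'wrist_force': array([0.6622, 0.2128, 0.6673]), 'ft_torque': array([ 0.0257,  0.0202, -0.0474]), 'finger_force': 0.0, 'grip_width': 0.08561844419955734}
scene {'camera_matrix': array([[445.1472,   0.    , 312.6489],
       [  0.    , 445.1472, 237.2989],
       [  0.    ,   0.    ,   1.    ]]), 'position': array([0.8923, 0.443 , 0.8433]), 'rotation': array([[-0.7659,  0.5352, -0.3563],
       [ 0.6428,  0.6264, -0.441 ],
       [-0.0128, -0.5668, -0.8238]])}
stand_rib [([432.9, 312.1, 103.6, 96.1], 0.56)]
stand_edge_left [([431.9, 310.4, 103.6, 95.9], 0.69)]
stand_edge_right [([419.1, 337.2, 111.5, 103.9], 0.52)]
rest [([417.8, 335.5, 114.4, 110.7], 0.9), ([252.1, 343.1, 46.3, 71.1]
[... 425 characters left out ...]
0.    ,   0.    ,   1.    ]]), 'position': array([0.4649, 0.0298, 1.0939]), 'rotation': array([[-0.0286, -0.9884,  0.1491],
       [-0.9995,  0.0306,  0.0115],
       [-0.016 , -0.1487, -0.9888]])}
stand_rib [([195.6, 292.8, 94.9, 60.0], 0.74)]
stand_edge_left [([196.2, 290.9, 89.5, 61.2], 0.77)]
stand_edge_right [([196.4, 291.1, 93.9, 56.5], 0.7)]
rest [([199.9, 285.5, 88.4, 71.8], 0.89)]
stop_mid [([323.9, 265.9, 129.1, 107.2], 0.8)]
legbone_mid [([460.4, 252.1, 88.7, 32.3], 0.67)]
blade_mid [([469.8, 316.3, 59.7, 35.4], 0.62), ([323.1, 267.6, 125.3, 105.5], 0.43)]
scalebar [([288.4, 171.6, 65.1, 11.0], 0.56)]
tray [([371.4, 179.3, 76.7, 60.0], 0.75), ([196.4, 290.1, 93.6, 58.0], 0.5)]
1.0
```

```bash
python3 - <<'E'
import cv2
a=cv2.imread("pics/top0.png")
c=a[140:370,120:540];cv2.imwrite("pics/topc.png",cv2.resize(c,(800,438),interpolation=cv2.INTER_CUBIC))
a=cv2.imread("pics/scene0.png")
c=a[120:420,180:520];cv2.imwrite("pics/scenec.png",cv2.resize(c,(680,600),interpolation=cv2.INTER_CUBIC))
E
```

```text
(no output)
```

View pics/topc.png

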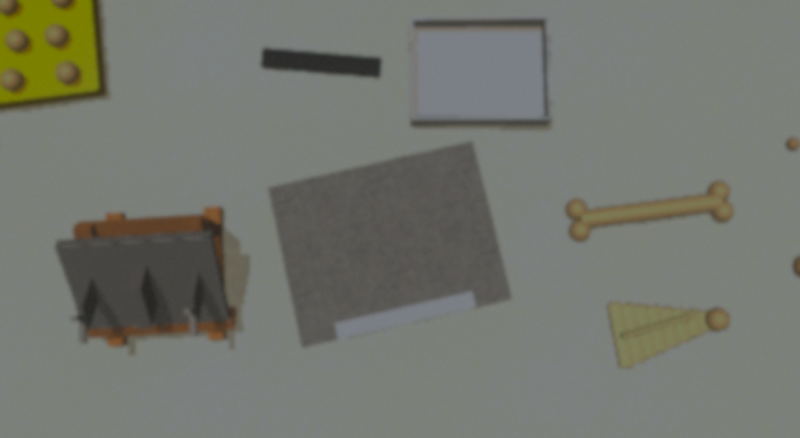

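View pics/scenec.png

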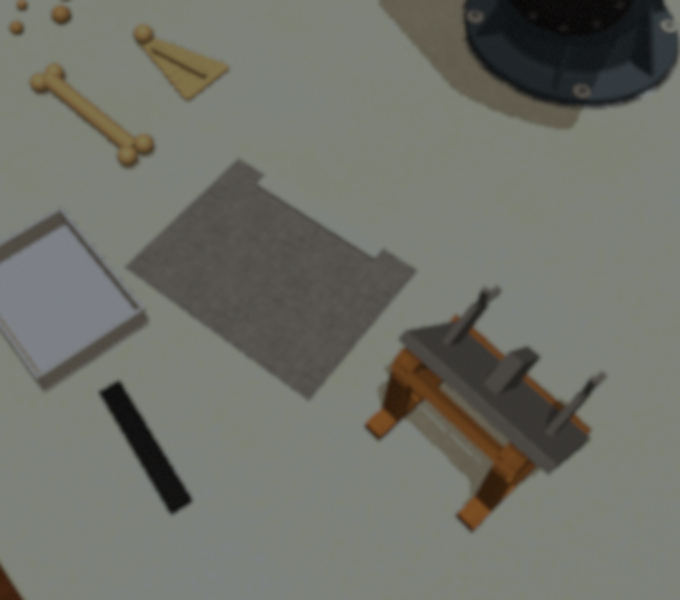

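The top crop shows the stand on its rest at about (145,280), the grey card, the strip from (335,330) to (475,298), the leg bone from (577,220) to (720,200), and the blade at (660,330). The scene crop agrees with this. Next I'll turn these pixels into positions.

```bash
cat > h.py <<'E'
from bench import arm
import cv2,numpy as np
np.set_printoptions(precision=4,suppress=True)
def ray(m,uv,z):
    K=m["camera_matrix"];d=m["rotation"]@np.linalg.solve(K,[uv[0],uv[1],1.]);p=m["position"];return p+d*(z-p[2])/d[2]
def proj(m,P):
    q=m["camera_matrix"]@(m["rotation"].T@(np.atleast_2d(P)-m["position"]).T);return (q[:2]/q[2]).T
E
python3 - <<'E'
from h import *
T=arm.camera_model("top");S=arm.camera_model("scene")
tc=lambda u,v:(120+u/1.905,140+v/1.905)
sc=lambda u,v:(180+u/2,120+v/2)
for n,p,z in [("stripfarL",(335,323),.006),("stripfarR",(473,291),.006),("nearL",(338,338),.006),("nearR",(476,306),.006),("boneL",(577,220),.013),("boneR",(720,200),.013),("plateUL",(58,243),.130),("plateUR",(212,233),.130),("ribtop",(148,270),.1),
 ("tray",(480,73),0.035),("bar",(322,63),.008),("bladeknob",(717,320),.02),("bladewide",(615,335),.01)]:
    print(n,ray(T,tc(*p),z))
for n,p,z in [("S stripfarR?",(257,184),0.),("S stripfarL?",(376,259),0.),("boneA",(48,77),.013),("boneB",(136,150),.013)]:
    print(n,ray(S,sc(*p),z))
E
```

```text
stripfarL [0.4585 0.0998 0.006 ]
stripfarR [ 0.4918 -0.0672  0.006 ]
nearL [0.4406 0.0966 0.006 ]
nearR [ 0.4738 -0.0701  0.006 ]
boneL [ 0.5731 -0.1958  0.013 ]
boneR [ 0.5921 -0.3695  0.013 ]
plateUL [0.5534 0.3903 0.13  ]
plateUR [0.5592 0.223  0.13  ]
ribtop [0.5231 0.3003 0.1   ]
tray [ 0.7537 -0.0848  0.035 ]
bar [0.7805 0.1091 0.008 ]
bladeknob [ 0.4492 -0.3514  0.02  ]
bladewide [ 0.4349 -0.233   0.01  ]
S stripfarR? [ 0.4879 -0.0712  0.    ]
S stripfarL? [ 0.4542  0.0981 -0.    ]
boneA [ 0.5879 -0.374   0.013 ]
boneB [ 0.5724 -0.199   0.013 ]
```

Call:
{"api": "arm_command", "payload": {"rows": [{"dx": 54.9, "dy": -60.4, "dz": -1, "turn": 0.35, "claw": 4.0}, {"dx": 54.9, "dy": -60.4, "dz": -1, "turn": 0.35, "claw": 4.0}, {"dx": 54.9, "dy": -60.4, "dz": -1, "turn": 0.35, "claw": 4.0}, {"dx": 54.9, "dy": -60.4, "dz": -1, "turn": 0.35, "claw": 4.0}, {"dx": 54.9, "dy": -60.4, "dz": -1, "turn": 0.35, "claw": 4.0}, {"dx": 54.9, "dy": -60.4, "dz": -1, "turn": 0.35, "claw": 4.0}, {"dx": 54.9, "dy": -60.4, "dz": -1, "turn": 0.35, "claw": 4.0}, {"dx": 54.9, "dy": -60.4, "dz": -1, "turn": 0.35, "claw": 4.0}, {"dx": 54.9, "dy": -60.4, "dz": -1, "turn": 0.35, "claw": 4.0}, {"dx": 54.9, "dy": -60.4, "dz": -1, "turn": 0.35, "claw": 4.0}]}}

```text
time_s: 2.25
ee_pos: [0.4013, 0.0383, 0.4122]
ee_rot: [[0.996, 0.085, -0.003], [0.085, -0.996, 0.034], [-0.0, -0.034, -0.999]]
wrist_force: [0.2, -0.7, -0.2]
grip_width: 0.0399
finger_force: 0.0
```

Call:
{"api": "arm_command", "payload": {"rows": [{"dx": 9.2, "dy": -25.5, "dz": 0, "turn": 0.05, "claw": 4.0}, {"dx": 9.2, "dy": -25.5, "dz": 0, "turn": 0.05, "claw": 4.0}, {"dx": 9.2, "dy": -25.5, "dz": 0, "turn": 0.05, "claw": 4.0}, {"dx": 9.2, "dy": -25.5, "dz": 0, "turn": 0.05, "claw": 4.0}, {"dx": 9.2, "dy": -25.5, "dz": 0, "turn": 0.05, "claw": 4.0}, {"dx": 9.2, "dy": -25.5, "dz": 0, "turn": 0.05, "claw": 4.0}, {"dx": 9.2, "dy": -25.5, "dz": 0, "turn": 0.05, "claw": 4.0}]}}

```text
time_s: 3.12
ee_pos: [0.4854, 0.0613, 0.4181]
ee_rot: [[0.995, 0.103, -0.012], [0.103, -0.992, 0.078], [-0.004, -0.079, -0.997]]
wrist_force: [-0.0, 0.8, 0.1]
grip_width: 0.0399
finger_force: 0.0
```

```bash
python3 - <<'E'
from h import *
s=arm.get_state();m=arm.camera_model("wrist");im=arm.get_image("wrist");cv2.imwrite("pics/w1.png",im[:,:,::-1])
print(s["ee_pos"],s["ee_rot"],s["qpos"],m)
np.save("w1.npy",m,allow_pickle=True)
E
```

```text
[0.4854 0.0613 0.4181] [[ 0.9946  0.1028 -0.0122]
 [ 0.1035 -0.9916  0.0778]
 [-0.0041 -0.0787 -0.9969]] [  5.8833  10.9389  -1.6678  77.6313   4.5118 179.9439] {'camera_matrix': array([[369.2585,   0.    , 317.8994],
       [  0.    , 369.2585, 237.0775],
       [  0.    ,   0.    ,   1.    ]]), 'position': array([0.559 , 0.0709, 0.3876]), 'rotation': array([[ 0.1043, -0.9472, -0.3033],
       [-0.9913, -0.1235,  0.0447],
       [-0.0798,  0.296 , -0.9518]])}
```

View pics/w1.png

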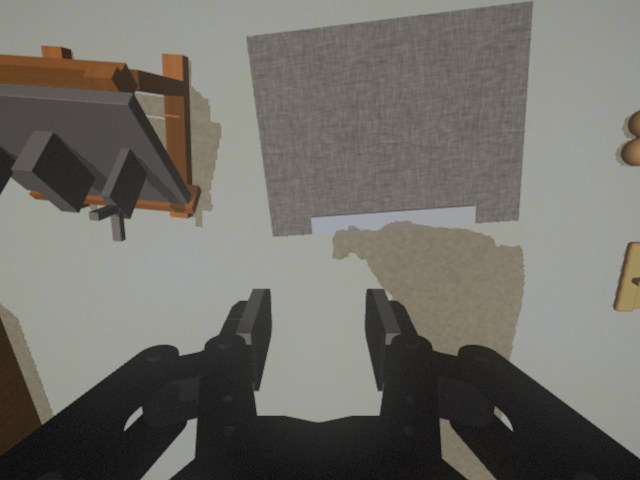

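The wrist view shows the stand at upper left, with the rib at about (50,170), and the strip from (312,225) to (475,215). Joint 6 is at its limit, so I'll use the half-turned grasp.

Call:
{"api": "arm_command", "payload": {"rows": [{"turn": -0.18}, {"turn": -0.36}, {"turn": -0.54}, {"turn": -0.72}, {"turn": -0.9}, {"turn": -1.08}, {"turn": -1.26}, {"turn": -1.44}, {"turn": -1.54}, {"turn": -1.54}]}}

```text
schema error: expected keys dx, dy, dz, turn, claw
```

```bash
python3 - <<'E'
from h import *
s=arm.get_state();print(s["ee_pos"],s["ee_rot"],s["qpos"],s["time_s"])
E
```

```text
[0.4857 0.0613 0.4181] [[ 0.9946  0.1029 -0.012 ]
 [ 0.1035 -0.9916  0.0779]
 [-0.0039 -0.0787 -0.9969]] [  5.8874  10.9767  -1.6277  77.6229   4.5136 179.9441] 3.175
```

Call:
{"api": "arm_command", "payload": {"rows": [{"dx": 0, "dy": 0, "dz": 0, "claw": 4, "turn": -0.18}, {"dx": 0, "dy": 0, "dz": 0, "claw": 4, "turn": -0.36}, {"dx": 0, "dy": 0, "dz": 0, "claw": 4, "turn": -0.54}, {"dx": 0, "dy": 0, "dz": 0, "claw": 4, "turn": -0.72}, {"dx": 0, "dy": 0, "dz": 0, "claw": 4, "turn": -0.9}, {"dx": 0, "dy": 0, "dz": 0, "claw": 4, "turn": -1.08}, {"dx": 0, "dy": 0, "dz": 0, "claw": 4, "turn": -1.26}, {"dx": 0, "dy": 0, "dz": 0, "claw": 4, "turn": -1.44}, {"dx": 0, "dy": 0, "dz": 0, "claw": 4, "turn": -1.54}, {"dx": 0, "dy": 0, "dz": 0, "claw": 4, "turn": -1.54}]}}

```text
time_s: 4.42
ee_pos: [0.485, 0.0612, 0.4182]
ee_rot: [[-0.071, 0.997, -0.012], [0.994, 0.072, 0.078], [0.078, -0.006, -0.997]]
wrist_force: [-0.3, 0.3, 0.4]
grip_width: 0.0398
finger_force: 0.0
```

```bash
python3 - <<'E'
from h import *
s=arm.get_state();print(s["ee_pos"],s["ee_rot"],s["qpos"],s["time_s"])
E
```

```text
[0.485  0.0612 0.4182] [[-0.0715  0.9974 -0.0121]
 [ 0.9944  0.0722  0.0778]
 [ 0.0784 -0.0064 -0.9969]] [ 5.8821 10.8931 -1.7214 77.6167  4.5086 91.7462] 4.425
```

Call:
{"api": "arm_command", "payload": {"rows": [{"dx": 0, "dy": 0, "dz": 0, "claw": 4, "turn": -0.18}, {"dx": 0, "dy": 0, "dz": 0, "claw": 4, "turn": -0.36}, {"dx": 0, "dy": 0, "dz": 0, "claw": 4, "turn": -0.54}, {"dx": 0, "dy": 0, "dz": 0, "claw": 4, "turn": -0.72}, {"dx": 0, "dy": 0, "dz": 0, "claw": 4, "turn": -0.9}, {"dx": 0, "dy": 0, "dz": 0, "claw": 4, "turn": -1.08}, {"dx": 0, "dy": 0, "dz": 0, "claw": 4, "turn": -1.26}, {"dx": 0, "dy": 0, "dz": 0, "claw": 4, "turn": -1.44}, {"dx": 0, "dy": 0, "dz": 0, "claw": 4, "turn": -1.62}, {"dx": 0, "dy": 0, "dz": 0, "claw": 4, "turn": -1.8}]}}

```text
time_s: 5.68
ee_pos: [0.485, 0.0612, 0.4181]
ee_rot: [[-0.954, -0.3, -0.012], [-0.3, 0.951, 0.078], [-0.012, 0.078, -0.997]]
wrist_force: [-1.0, 0.5, -0.2]
grip_width: 0.0399
finger_force: 0.0
```

Call:
{"api": "arm_command", "payload": {"rows": [{"dx": 0, "dy": 0, "dz": 0, "claw": 4, "turn": -0.18}, {"dx": 0, "dy": 0, "dz": 0, "claw": 4, "turn": -0.36}, {"dx": 0, "dy": 0, "dz": 0, "claw": 4, "turn": -0.54}, {"dx": 0, "dy": 0, "dz": 0, "claw": 4, "turn": -0.72}, {"dx": 0, "dy": 0, "dz": 0, "claw": 4, "turn": -0.9}, {"dx": 0, "dy": 0, "dz": 0, "claw": 4, "turn": -1.08}, {"dx": 0, "dy": 0, "dz": 0, "claw": 4, "turn": -1.26}, {"dx": 0, "dy": 0, "dz": 0, "claw": 4, "turn": -1.44}, {"dx": 0, "dy": 0, "dz": 0, "claw": 4, "turn": -1.62}, {"dx": 0, "dy": 0, "dz": 0, "claw": 4, "turn": -1.8}]}}

```text
time_s: 6.92
ee_pos: [0.4851, 0.0612, 0.4181]
ee_rot: [[0.509, -0.861, -0.012], [-0.858, -0.508, 0.078], [-0.073, -0.029, -0.997]]
wrist_force: [-0.0, -0.3, 0.9]
grip_width: 0.0399
finger_force: 0.0
```

Call:
{"api": "arm_command", "payload": {"rows": [{"dx": 0, "dy": 0, "dz": 0, "claw": 4, "turn": -0.18}, {"dx": 0, "dy": 0, "dz": 0, "claw": 4, "turn": -0.36}, {"dx": 0, "dy": 0, "dz": 0, "claw": 4, "turn": -0.54}, {"dx": 0, "dy": 0, "dz": 0, "claw": 4, "turn": -0.72}, {"dx": 0, "dy": 0, "dz": 0, "claw": 4, "turn": -0.9}, {"dx": 0, "dy": 0, "dz": 0, "claw": 4, "turn": -1.08}, {"dx": 0, "dy": 0, "dz": 0, "claw": 4, "turn": -1.18}]}}

```text
time_s: 7.8
ee_pos: [0.4835, 0.072, 0.4182]
ee_rot: [[0.992, 0.126, -0.01], [0.127, -0.989, 0.07], [-0.001, -0.07, -0.998]]
wrist_force: [-0.8, -0.0, 0.1]
grip_width: 0.0399
finger_force: 0.0
```

```bash
python3 - <<'E'
from h import *
s=arm.get_state();print(s["ee_pos"],s["ee_rot"],s["qpos"],s["time_s"])
E
```

```text
[0.4835 0.072  0.4182] [[ 0.9919  0.1265 -0.01  ]
 [ 0.1269 -0.9895  0.0696]
 [-0.0011 -0.0704 -0.9975]] [   7.2949   10.798    -1.8201   77.4457    4.0344 -179.9933] 7.8
```

Call:
{"api": "arm_command", "payload": {"rows": [{"dx": 0, "dy": 6, "dz": 0, "claw": 4, "turn": -0.15}, {"dx": 0, "dy": 12, "dz": 0, "claw": 4, "turn": -0.15}]}}

```text
time_s: 8.05
ee_pos: [0.4718, 0.0972, 0.4125]
ee_rot: [[0.981, 0.193, 0.003], [0.193, -0.981, 0.022], [0.007, -0.021, -1.0]]
wrist_force: [-0.3, -0.2, 0.1]
grip_width: 0.0401
finger_force: 0.0
```

```bash
python3 - <<'E'
from h import *
s=arm.get_state();print(s["ee_pos"],s["ee_rot"],s["qpos"],s["time_s"])
E
```

```text
[0.4718 0.0972 0.4125] [[ 0.9812  0.1929  0.0032]
 [ 0.1928 -0.981   0.0217]
 [ 0.0073 -0.0206 -0.9998]] [  11.2968    9.7243   -3.8981   75.954     1.1806 -179.8192] 8.05
```

Call:
{"api": "arm_command", "payload": {"rows": [{"dx": 0, "dy": 2.5, "dz": 0, "claw": 4, "turn": -0.1}]}}

```text
time_s: 8.18
ee_pos: [0.4663, 0.1141, 0.412]
ee_rot: [[0.971, 0.238, 0.011], [0.238, -0.971, -0.009], [0.008, 0.011, -1.0]]
wrist_force: [0.4, 0.1, -0.1]
grip_width: 0.04
finger_force: 0.0
```

```bash
python3 - <<'E'
from h import *
s=arm.get_state();print(s["ee_pos"],s["ee_rot"],s["qpos"],s["time_s"])
E
```

```text
[0.4663 0.1141 0.412 ] [[ 0.9712  0.2382  0.0107]
 [ 0.2383 -0.9712 -0.0088]
 [ 0.0083  0.0111 -0.9999]] [  13.9381    9.5041   -4.2305   75.7923   -0.638  -179.8464] 8.175
```

Call:
{"api": "arm_command", "payload": {"rows": [{"dx": 1, "dy": -4, "dz": 0, "claw": 4, "turn": 0.18}, {"dx": 2, "dy": -8, "dz": 0, "claw": 4, "turn": 0.36}, {"dx": 3, "dy": -12, "dz": 0, "claw": 4, "turn": 0.54}, {"dx": 4, "dy": -16, "dz": 0, "claw": 4, "turn": 0.72}, {"dx": 4.9, "dy": -18.5, "dz": 0, "claw": 4, "turn": 0.9}, {"dx": 4.9, "dy": -18.5, "dz": 0, "claw": 4, "turn": 1.08}, {"dx": 4.9, "dy": -18.5, "dz": 0, "claw": 4, "turn": 1.26}, {"dx": 4.9, "dy": -18.5, "dz": 0, "claw": 4, "turn": 1.44}, {"dx": 4.9, "dy": -18.5, "dz": 0, "claw": 4, "turn": 1.62}, {"dx": 4.9, "dy": -18.5, "dz": 0, "claw": 4, "turn": 1.8}]}}

```text
time_s: 9.43
ee_pos: [0.4697, 0.3054, 0.4103]
ee_rot: [[0.005, -1.0, 0.01], [-1.0, -0.005, -0.009], [0.009, -0.01, -1.0]]
wrist_force: [0.2, -0.1, 0.4]
grip_width: 0.04
finger_force: 0.0
```

Call:
{"api": "arm_command", "payload": {"rows": [{"dx": 0, "dy": 0, "dz": 0, "claw": 4, "turn": 0.18}, {"dx": 0, "dy": 0, "dz": 0, "claw": 4, "turn": 0.36}, {"dx": 0, "dy": 0, "dz": 0, "claw": 4, "turn": 0.54}, {"dx": 0, "dy": 0, "dz": 0, "claw": 4, "turn": 0.72}, {"dx": 0, "dy": 0, "dz": 0, "claw": 4, "turn": 0.9}, {"dx": 0, "dy": 0, "dz": 0, "claw": 4, "turn": 1.08}, {"dx": 0, "dy": 0, "dz": 0, "claw": 4, "turn": 1.26}, {"dx": 0, "dy": 0, "dz": 0, "claw": 4, "turn": 1.44}, {"dx": 0, "dy": 0, "dz": 0, "claw": 4, "turn": 1.55}, {"dx": 0, "dy": 0, "dz": 0, "claw": 4, "turn": 1.55}]}}

```text
time_s: 10.68
ee_pos: [0.4697, 0.3054, 0.4103]
ee_rot: [[-0.999, -0.033, 0.01], [-0.033, 0.999, -0.009], [-0.01, -0.009, -1.0]]
wrist_force: [0.2, -0.2, -1.0]
grip_width: 0.0401
finger_force: 0.0
```

```bash
python3 - <<'E'
from h import *
s=arm.get_state();m=arm.camera_model("wrist");im=arm.get_image("wrist");cv2.imwrite("pics/w2.png",im[:,:,::-1])
print(s["ee_pos"],s["ee_rot"],s["qpos"],m["position"],m["rotation"])
np.save("w2.npy",m,allow_pickle=True)
E
```

```text
[0.4697 0.3054 0.4103] [[-0.9994 -0.0331  0.0104]
 [-0.0332  0.9994 -0.0089]
 [-0.0101 -0.0093 -0.9999]] [33.22   19.3145  8.3004 78.7667 -0.7541 31.3211] [0.3949 0.3021 0.3791] [[-0.0346  0.9523  0.3033]
 [ 0.9994  0.0354  0.0028]
 [-0.0081  0.3032 -0.9529]]
```

View pics/w2.png

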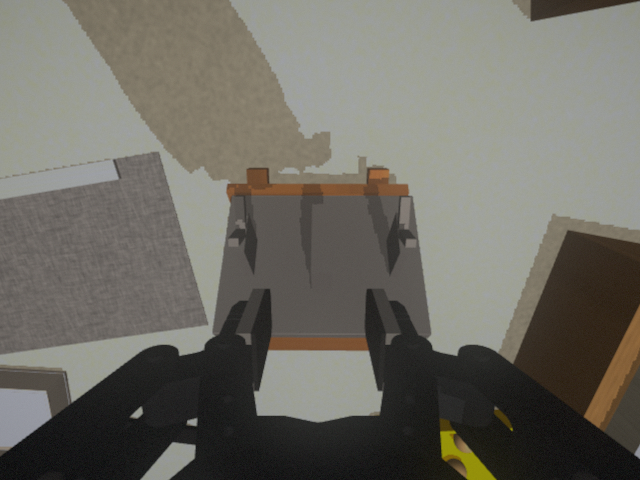

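```bash
cat >> h.py <<'E'
def standT(x,y,yaw,tilt,ez):
    "pose of stand origin (underside centre): edge-bottom-middle at x,y,ez"
    c,s=np.cos(tilt),np.sin(tilt);Ry=np.array([[c,0,-s],[0,1,0],[s,0,c]])
    cz,sz=np.cos(yaw),np.sin(yaw);R=np.array([[cz,-sz,0],[sz,cz,0],[0,0,1]])@Ry
    return R,np.array([x,y,ez])-R@np.array([-.065,0,0])
E
python3 - <<'E'
from h import *
from scipy.optimize import least_squares
m=np.load("w2.npy",allow_pickle=True).item()
obs=[((.065,-.085,.012),(213.5,334.5)),((.065,.085,.012),(430.5,334.5))]
P=np.array([o[0] for o in obs]);U=np.array([o[1] for o in obs])
f=lambda p:(proj(m,(lambda R,t:P@R.T+t)(*standT(p[0],p[1],p[2],.8,.028)))-U).ravel()
r=least_squares(f,[.45,.3,0]);print(r.x,r.fun)
R,t=standT(*r.x,.8,.028);print("rib",R@[0,0,.031]+t,"pinch38",R@[0.004,0,.038]+t)
T=arm.camera_model("top")
im=cv2.imread("pics/w2.png");tp=cv2.imread("pics/top0.png")
L=[(-.065,-.085,.012),(-.065,.085,.012),(.065,.085,.012),(.065,-.085,.012)],[(.03,.008,.05),(-.03,.008,.05),(-.03,-.008,.05),(.03,-.008,.05)],[(.017,.06,.079),(0,.06,.062),(-.017,.06,.079)],[(.017,-.06,.079),(0,-.06,.062),(-.017,-.06,.079)]
for l in L:
    for mm,i in((m,im),(T,tp)):
        q=proj(mm,np.array(l)@R.T+t);cv2.polylines(i,[np.int32(q*8)],len(l)==4,(0,0,255),1,cv2.LINE_AA,3)
a=cv2.resize(im[150:370,180:460],(560,440));b=cv2.resize(tp[240:340,140:220+40],(240,200))
o=np.zeros((440,800,3),np.uint8);o[:,:560]=a;o[:200,560:]=b;cv2.imwrite("pics/ov.png",o)
E
```

```text
[0.4715 0.3053 0.0398] [-1.3118  0.1382  1.2973  0.1313]
rib [0.4945 0.3062 0.0962] pinch38 [0.4923 0.3061 0.104 ]
```

View pics/ov.png

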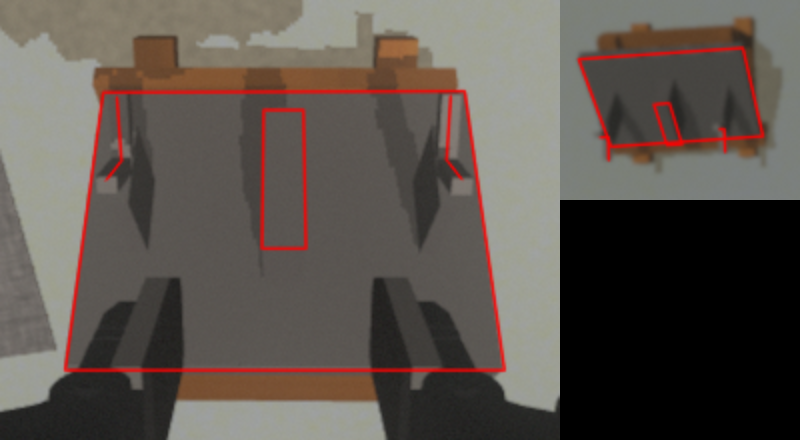

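Call:
{"api": "arm_command", "payload": {"rows": [{"dx": -2.4, "dy": 0.3, "dz": 4, "claw": 4, "turn": -0.006}, {"dx": -2.4, "dy": 0.3, "dz": 8, "claw": 4, "turn": -0.006}, {"dx": -2.4, "dy": 0.3, "dz": 12, "claw": 4, "turn": -0.006}, {"dx": -2.4, "dy": 0.3, "dz": 14.7, "claw": 4, "turn": -0.006}, {"dx": -2.4, "dy": 0.3, "dz": 14.7, "claw": 4, "turn": -0.006}, {"dx": -2.4, "dy": 0.3, "dz": 14.7, "claw": 4, "turn": -0.006}]}}

```text
time_s: 11.48
ee_pos: [0.4955, 0.3082, 0.2648]
ee_rot: [[-0.999, -0.041, 0.012], [-0.041, 0.999, -0.009], [-0.012, -0.009, -1.0]]
wrist_force: [-0.6, -0.4, 0.2]
grip_width: 0.0399
finger_force: 0.0
```

```bash
python3 - <<'E'
from h import *
s=arm.get_state();m=arm.camera_model("wrist");im=arm.get_image("wrist");cv2.imwrite("pics/w3.png",im[:,:,::-1])
print(s["ee_pos"],s["ee_rot"],s["wrist_force"])
E
```

```text
[0.4955 0.3082 0.2648] [[-0.9991 -0.041   0.0123]
 [-0.0412  0.9991 -0.0089]
 [-0.0119 -0.0094 -0.9999]] [-0.5831 -0.4317  0.2243]
```

View pics/w3.png

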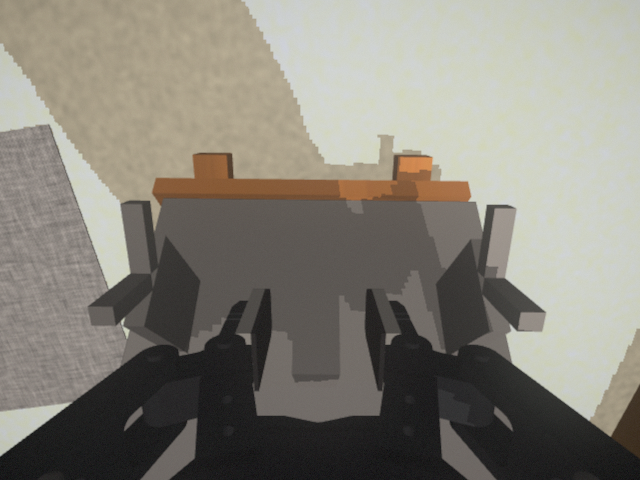

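The rib, at about column 316, is centred between the pads at 260 and 376, so I'm closing and lifting.

Call:
{"api": "arm_command", "payload": {"rows": [{"dx": 0, "dy": 0, "dz": 0, "claw": 1, "turn": 0}, {"dx": 0, "dy": 0, "dz": 0, "claw": 0.5, "turn": 0}, {"dx": 0, "dy": 0, "dz": 0, "claw": 0.5, "turn": 0}, {"dx": 0, "dy": 0, "dz": 0, "claw": 0.5, "turn": 0}, {"dx": 0, "dy": 0, "dz": 0, "claw": 0.5, "turn": 0}]}}

```text
time_s: 12.15
ee_pos: [0.4955, 0.308, 0.2647]
ee_rot: [[-0.999, -0.04, 0.013], [-0.04, 0.999, -0.009], [-0.012, -0.01, -1.0]]
wrist_force: [-0.4, -3.5, 8.9]
grip_width: 0.0154
finger_force: 59.2
```

Call:
{"api": "arm_command", "payload": {"rows": [{"dx": 0, "dy": 0, "dz": -0.5, "claw": 0.5, "turn": 0}, {"dx": 0, "dy": 0, "dz": -1.5, "claw": 0.5, "turn": 0}, {"dx": 0, "dy": 0, "dz": -3, "claw": 0.5, "turn": 0}, {"dx": 0, "dy": 0, "dz": -5, "claw": 0.5, "turn": 0}, {"dx": 0, "dy": 0, "dz": -7, "claw": 0.5, "turn": 0}, {"dx": 0, "dy": 0, "dz": -9, "claw": 0.5, "turn": 0}, {"dx": 0, "dy": 0, "dz": -11, "claw": 0.5, "turn": 0}, {"dx": 0, "dy": 0, "dz": -12, "claw": 0.5, "turn": 0}]}}

```text
time_s: 13.15
ee_pos: [0.4938, 0.3093, 0.3853]
ee_rot: [[-0.999, -0.041, 0.013], [-0.041, 0.999, -0.009], [-0.012, -0.009, -1.0]]
wrist_force: [0.5, 0.6, -6.3]
grip_width: 0.0153
finger_force: 58.8
```

```bash
python3 - <<'E'
from h import *
m=np.load("w1.npy",allow_pickle=True).item()
for uv in [(311.5,218.5),(475.5,206.5),(313,235),(477,223)]: print(ray(m,uv,.006))
s=arm.get_state();p=s["ee_pos"];R=s["ee_rot"]
# stand in tool: grip at stand (.010,.038)
Rs,t=standT(.4715,.3053,.0398,.8,.028)
g=Rs@[.010,0,.038]+t; e=Rs@[-.065,0,0]+t-g
print("edge rel grasp",e, "in stand-yaw frame")
yaw=np.deg2rad(11.3);mid=np.array([.4715,.0150]);ax=np.array([np.cos(yaw),np.sin(yaw)])
h=-np.hypot(e[0],e[1]) # edge behind grasp along x
E=mid+.010*ax; G=E-h*ax
tz=R[:,2]
for ez in (.06,.0):
    gp=np.array([G[0],G[1],ez-e[2]]); tcp=gp-.155*tz; d=R.T@(tcp-p); print(ez,h,tcp,"tool delta cm",d*100)
print("yaw now",np.degrees(np.arctan2(-R[1,0],-R[0,0])))
E
```

```text
[0.4573 0.0978 0.006 ]
[ 0.4909 -0.0682  0.006 ]
[0.4391 0.0943 0.006 ]
[ 0.474  -0.0736  0.006 ]
edge rel grasp [-0.025  -0.001  -0.0803] in stand-yaw frame
0.06 -0.02499347174685552 [0.5038 0.0232 0.2953] tool delta cm [  0.2747 -28.5434   9.2649]
0.0 -0.02499347174685552 [0.5038 0.0232 0.2353] tool delta cm [  0.3489 -28.4873  15.2642]
yaw now 2.328196336485552
```

Call:
{"api": "arm_command", "payload": {"rows": [{"dx": 0, "dy": -2, "dz": 0, "claw": 0.5, "turn": -0.02}, {"dx": 0, "dy": -6, "dz": 0, "claw": 0.5, "turn": -0.05}, {"dx": 0.1, "dy": -11, "dz": 0, "claw": 0.5, "turn": -0.08}, {"dx": 0.2, "dy": -16, "dz": 0, "claw": 0.5, "turn": -0.12}, {"dx": 0.2, "dy": -21, "dz": 1, "claw": 0.5, "turn": -0.157}, {"dx": 0.3, "dy": -25, "dz": 3, "claw": 0.5, "turn": -0.157}, {"dx": 0.3, "dy": -27.5, "dz": 6, "claw": 0.5, "turn": -0.157}, {"dx": 0.3, "dy": -28.5, "dz": 8, "claw": 0.5, "turn": -0.157}, {"dx": 0.3, "dy": -28.5, "dz": 9.3, "claw": 0.5, "turn": -0.157}, {"dx": 0.3, "dy": -28.5, "dz": 9.3, "claw": 0.5, "turn": -0.157}]}}

```text
time_s: 14.4
ee_pos: [0.5031, 0.0238, 0.293]
ee_rot: [[-0.98, -0.196, 0.01], [-0.197, 0.98, -0.01], [-0.008, -0.012, -1.0]]
wrist_force: [0.7, 0.2, -6.5]
grip_width: 0.0157
finger_force: 59.5
```

```bash
python3 - <<'E'
from h import *
s=arm.get_state();print(s["ee_pos"],s["ee_rot"],s["wrist_force"])
m=arm.camera_model("wrist");im=arm.get_image("wrist")
np.save("w4.npy",m,allow_pickle=True)
S=arm.camera_model("scene");sc=arm.get_image("scene")
cv2.imwrite("pics/w4.png",im[:,:,::-1]);cv2.imwrite("pics/s4.png",sc[:,:,::-1])
a=cv2.resize(im[130:430,100:540,::-1],(440,300));b=cv2.resize(sc[170:320,230:410,::-1],(360,300))
cv2.imwrite("pics/c4.png",np.hstack([a,b]))
E
```

```text
[0.5031 0.0238 0.293 ] [[-0.9805 -0.1964  0.01  ]
 [-0.1965  0.9804 -0.0097]
 [-0.0079 -0.0115 -0.9999]] [ 0.7294  0.2366 -6.5044]
```

View pics/c4.png

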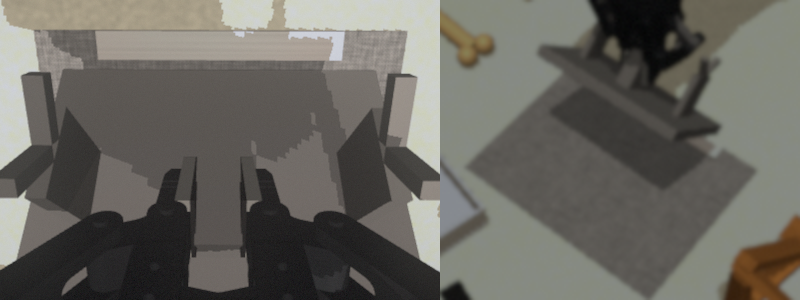

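```bash
python3 - <<'E'
from h import *
from scipy.optimize import least_squares
m=np.load("w4.npy",allow_pickle=True).item()
s=arm.get_state();R=s["ee_rot"];g=s["ee_pos"]+.155*R[:,2]
obs=[((-.065,-.085,.012),(161,200)),((-.065,.085,.012),(478,200))]
P=np.array([o[0] for o in obs]);U=np.array([o[1] for o in obs])
yaw=np.arctan2(-R[1,0],-R[0,0])
def pose(p):
    Rs,_=standT(0,0,yaw,p[0],0); return Rs,g-Rs@[.010,p[1],.038]
f=lambda p:(lambda Rs,t:(proj(m,P@Rs.T+t)-U).ravel())(*pose(p))
r=least_squares(f,[.8,0]);print("tilt,yoff",r.x,r.fun,np.degrees(yaw))
Rs,t=pose(r.x);e=[t+Rs@[-.065,k*.085,0] for k in(1,-1)];print("edge L,R",e)
a,b=ray(m,(196.5,190),.006),ray(m,(443,190),.006);print("strip",a,b)
mid=(np.array([.458,.099])+[.491,-.0677])/2;mid=np.array([.4735,.015])
ax=np.array([np.cos(.197),np.sin(.197)]);ay=np.array([-ax[1],ax[0]])
for q in e+[a,b,(e[0]+e[1])/2]: print((q[:2]-mid)@ax,(q[:2]-mid)@ay)
E
```

```text
tilt,yoff [0.7595 0.0005] [-1.1037 -0.0615  1.0829  0.9155] 11.36361259471985
edge L,R [array([0.4611, 0.0999, 0.0599]), array([ 0.4946, -0.0668,  0.0599])]
strip [ 0.4926 -0.0685  0.006 ] [0.4582 0.1003 0.006 ]
0.004470777421816082 0.08563376544006206
0.004697294653611005 -0.08436608364794065
0.0024211994646394456 -0.08566105302565212
0.0017072754545620795 0.08662815695141932
0.004584036037713571 0.0006338408960606974
```

Call:
{"api": "arm_command", "payload": {"rows": [{"dx": -0.6, "dy": 0, "dz": 1.5, "claw": 0.5, "turn": 0}, {"dx": -0.6, "dy": 0, "dz": 3, "claw": 0.5, "turn": 0}, {"dx": -0.6, "dy": 0, "dz": 4.2, "claw": 0.5, "turn": 0}, {"dx": -0.6, "dy": 0, "dz": 5, "claw": 0.5, "turn": 0}, {"dx": -0.6, "dy": 0, "dz": 5.4, "claw": 0.5, "turn": 0}, {"dx": -0.6, "dy": 0, "dz": 5.6, "claw": 0.5, "turn": 0}]}}

```text
time_s: 15.25
ee_pos: [0.51, 0.0241, 0.2374]
ee_rot: [[-0.981, -0.196, 0.012], [-0.196, 0.981, -0.01], [-0.009, -0.012, -1.0]]
wrist_force: [-0.4, 0.5, -5.8]
grip_width: 0.0154
finger_force: 59.7
```

Call:
{"api": "arm_command", "payload": {"rows": [{"dx": 0, "dy": 0, "dz": 0.1, "claw": 0.5, "turn": 0}, {"dx": 0, "dy": 0, "dz": 0.2, "claw": 0.5, "turn": 0}, {"dx": 0, "dy": 0, "dz": 0.3, "claw": 0.5, "turn": 0}]}}

```text
time_s: 15.62
ee_pos: [0.5108, 0.0239, 0.2359]
ee_rot: [[-0.981, -0.196, 0.014], [-0.196, 0.981, -0.01], [-0.012, -0.013, -1.0]]
wrist_force: [0.7, -2.5, 16.1]
grip_width: 0.0151
finger_force: 62.6
```

Call:
{"api": "arm_command", "payload": {"rows": [{"dx": 0, "dy": 0, "dz": 0, "claw": 0.5, "turn": 0}, {"dx": 0, "dy": 0, "dz": 0, "claw": 0.5, "turn": 0}, {"dx": -0.3, "dy": 0, "dz": 0.1, "claw": 0.5, "turn": 0}, {"dx": -0.6, "dy": 0, "dz": 0.2, "claw": 0.5, "turn": 0}, {"dx": -1.0, "dy": 0, "dz": 0.4, "claw": 0.5, "turn": 0}, {"dx": -1.4, "dy": 0, "dz": 0.6, "claw": 0.5, "turn": 0}]}}

```text
time_s: 16.38
ee_pos: [0.5245, 0.0267, 0.2297]
ee_rot: [[-0.981, -0.196, 0.014], [-0.196, 0.981, -0.01], [-0.012, -0.012, -1.0]]
wrist_force: [-1.0, -1.9, 8.4]
grip_width: 0.015
finger_force: 61.8
```

```bash
python3 - <<'E'
from h import *
s=arm.get_state();print(s["ee_pos"],s["ee_rot"][:,2],s["wrist_force"],s["ft_torque"])
m=arm.camera_model("wrist");im=arm.get_image("wrist")
np.save("w5.npy",m,allow_pickle=True);cv2.imwrite("pics/w5.png",im[:,:,::-1])
E
```

```text
[0.5245 0.0267 0.2297] [ 0.0137 -0.0097 -0.9999] [-1.0143 -1.8763  8.411 ] [0.0988 1.1539 0.0062]
```

View pics/w5.png

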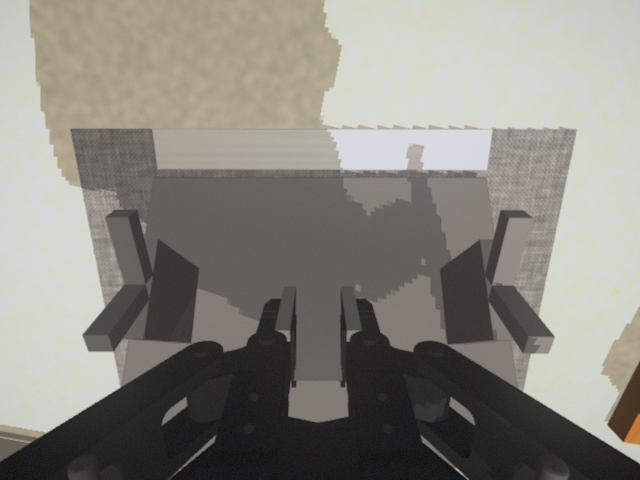

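Strip far edge is at row 170 (columns 155–490), and the stand's lower edge is at row 178, parallel and centred. The bottom line is about 9 mm beyond the strip, so I'm continuing the pivot.

Call:
{"api": "arm_command", "payload": {"rows": [{"dx": -0.4, "dy": 0, "dz": 0.2, "claw": 0.5, "turn": 0}, {"dx": -0.8, "dy": 0, "dz": 0.45, "claw": 0.5, "turn": 0}, {"dx": -1.1, "dy": 0, "dz": 0.7, "claw": 0.5, "turn": 0}, {"dx": -1.5, "dy": 0, "dz": 1.0, "claw": 0.5, "turn": 0}, {"dx": -1.8, "dy": 0, "dz": 1.3, "claw": 0.5, "turn": 0}, {"dx": -2.1, "dy": 0, "dz": 1.6, "claw": 0.5, "turn": 0}]}}

```text
time_s: 17.18
ee_pos: [0.5453, 0.0308, 0.2136]
ee_rot: [[-0.981, -0.196, 0.013], [-0.196, 0.981, -0.01], [-0.011, -0.012, -1.0]]
wrist_force: [2.1, 0.1, 5.0]
grip_width: 0.0151
finger_force: 61.2
```

Call:
{"api": "arm_command", "payload": {"rows": [{"dx": -0.3, "dy": 0, "dz": 0.3, "claw": 0.5, "turn": 0}, {"dx": -0.6, "dy": 0, "dz": 0.65, "claw": 0.5, "turn": 0}, {"dx": -0.8, "dy": 0, "dz": 0.95, "claw": 0.5, "turn": 0}, {"dx": -1.0, "dy": 0, "dz": 1.25, "claw": 0.5, "turn": 0}, {"dx": -1.15, "dy": 0, "dz": 1.5, "claw": 0.5, "turn": 0}]}}

```text
time_s: 17.8
ee_pos: [0.5566, 0.0329, 0.1983]
ee_rot: [[-0.98, -0.196, 0.013], [-0.196, 0.981, -0.01], [-0.011, -0.012, -1.0]]
wrist_force: [3.6, -0.6, 4.8]
grip_width: 0.015
finger_force: 60.4
```

Call:
{"api": "arm_command", "payload": {"rows": [{"dx": -0.1, "dy": 0, "dz": 0.15, "claw": 0.5, "turn": 0}, {"dx": -0.15, "dy": 0, "dz": 0.3, "claw": 0.5, "turn": 0}, {"dx": -0.2, "dy": 0, "dz": 0.4, "claw": 0.5, "turn": 0}]}}

```text
time_s: 18.18
ee_pos: [0.5586, 0.0332, 0.1944]
ee_rot: [[-0.98, -0.196, 0.013], [-0.196, 0.981, -0.01], [-0.011, -0.012, -1.0]]
wrist_force: [4.5, -0.4, 3.9]
grip_width: 0.015
finger_force: 60.4
```

Call:
{"api": "arm_command", "payload": {"rows": [{"dx": 0, "dy": 0, "dz": 0.15, "claw": 0.5, "turn": 0}, {"dx": 0, "dy": 0, "dz": 0.3, "claw": 0.5, "turn": 0}]}}

```text
time_s: 18.42
ee_pos: [0.5591, 0.0332, 0.1917]
ee_rot: [[-0.981, -0.196, 0.014], [-0.196, 0.981, -0.01], [-0.012, -0.012, -1.0]]
wrist_force: [8.1, -0.9, 10.5]
grip_width: 0.0149
finger_force: 61.3
```

Call:
{"api": "arm_command", "payload": {"rows": [{"dx": 0, "dy": 0, "dz": 0.15, "claw": 0.5, "turn": 0}, {"dx": 0, "dy": 0, "dz": 0.3, "claw": 0.5, "turn": 0}, {"dx": 0, "dy": 0, "dz": 0.3, "claw": 0.5, "turn": 0}]}}

```text
time_s: 18.8
ee_pos: [0.5592, 0.0332, 0.1899]
ee_rot: [[-0.981, -0.196, 0.015], [-0.196, 0.981, -0.009], [-0.013, -0.012, -1.0]]
wrist_force: [-1.7, -1.1, 27.0]
grip_width: 0.0154
finger_force: 63.8
```

```bash
python3 - <<'E'
from h import *
s=arm.get_state();print(s["ee_pos"],s["wrist_force"],s["ft_torque"])
m=arm.camera_model("wrist");im=arm.get_image("wrist");S=arm.get_image("scene")
np.save("w6.npy",m,allow_pickle=True);a=im[100:400,80:560,::-1]
b=cv2.resize(S[170:320,230:390,::-1],(320,300),interpolation=cv2.INTER_CUBIC)
cv2.imwrite("pics/w6.png",np.hstack([a,b]))
E
```

```text
[0.5592 0.0332 0.1899] [-1.7106 -1.1097 27.0279] [ 0.5469  0.8522 -0.199 ]
```

View pics/w6.png

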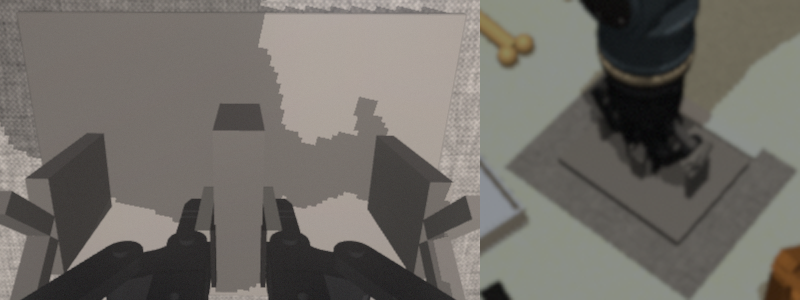

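Stand appears flat, with lower-edge corners at full pixels (99,114) and (545,112).

```bash
python3 - <<'E'
from h import *
m=np.load("w6.npy",allow_pickle=True).item()
mid=np.array([.4735,.015]);ax=np.array([np.cos(.197),np.sin(.197)]);ay=np.array([-ax[1],ax[0]])
Q=[ray(m,(99,114),.012),ray(m,(545,112),.012)]
m5=np.load("w5.npy",allow_pickle=True).item()
Q+=[ray(m5,(154.5,170),.006),ray(m5,(491,170),.006)]
for q in Q: print(q,(q[:2]-mid)@ax,(q[:2]-mid)@ay)
print(np.linalg.norm(Q[0]-Q[1]))
E
```

```text
[ 0.501  -0.0655  0.012 ] 0.011207361429189973 -0.08433767007457443
[0.4672 0.0988 0.012 ] 0.010242731438667019 0.08341943228083831
[ 0.4931 -0.0691  0.006 ] 0.002729059935229368 -0.08633516909586483
[0.4585 0.1014 0.006 ] 0.0021787449731594166 0.08770299752168852
0.1677598757203374
```

Call:
{"api": "arm_command", "payload": {"rows": [{"dx": 0, "dy": 0, "dz": -0.1, "claw": 0.5, "turn": 0}, {"dx": 0, "dy": 0, "dz": -0.1, "claw": 2.5, "turn": 0}, {"dx": 0, "dy": 0, "dz": -0.1, "claw": 3.6, "turn": 0}, {"dx": 0, "dy": 0, "dz": -0.1, "claw": 3.6, "turn": 0}, {"dx": 0, "dy": 0, "dz": -2, "claw": 3.6, "turn": 0}, {"dx": 0, "dy": 0, "dz": -6, "claw": 3.6, "turn": 0}, {"dx": 0, "dy": 0, "dz": -11, "claw": 3.6, "turn": 0}, {"dx": 0, "dy": 0, "dz": -16, "claw": 3.6, "turn": 0}, {"dx": 0, "dy": 0, "dz": -20, "claw": 3.6, "turn": 0}, {"dx": 0, "dy": 0, "dz": -20, "claw": 3.6, "turn": 0}]}}

```text
time_s: 20.15
ee_pos: [0.5563, 0.0351, 0.3907]
ee_rot: [[-0.98, -0.196, 0.016], [-0.196, 0.981, -0.01], [-0.014, -0.013, -1.0]]
wrist_force: [0.2, 0.2, -0.6]
grip_width: 0.0358
finger_force: 0.0
```

Call:
{"api": "arm_command", "payload": {"rows": [{"dx": 0.5, "dy": -4, "dz": 0, "claw": 6, "turn": 0.18}, {"dx": 1, "dy": -8, "dz": 0, "claw": 6, "turn": 0.36}, {"dx": 1.5, "dy": -12, "dz": 0, "claw": 6, "turn": 0.54}, {"dx": 2, "dy": -16, "dz": 0, "claw": 6, "turn": 0.72}, {"dx": 2.5, "dy": -20, "dz": 0, "claw": 6, "turn": 0.9}, {"dx": 3, "dy": -24, "dz": 1, "claw": 6, "turn": 1.08}, {"dx": 3.5, "dy": -28, "dz": 2, "claw": 6, "turn": 1.26}, {"dx": 4, "dy": -31.7, "dz": 3, "claw": 6, "turn": 1.44}, {"dx": 4, "dy": -31.7, "dz": 4, "claw": 6, "turn": 1.62}, {"dx": 4, "dy": -31.7, "dz": 4, "claw": 6, "turn": 1.67}]}}

```text
time_s: 21.4
ee_pos: [0.5787, -0.2845, 0.3487]
ee_rot: [[-0.093, 0.996, 0.008], [0.996, 0.094, -0.008], [-0.009, 0.007, -1.0]]
wrist_force: [0.4, 0.2, 0.3]
grip_width: 0.0597
finger_force: 0.0
```

```bash
python3 - <<'E'
from h import *
s=arm.get_state();m=arm.camera_model("wrist");im=arm.get_image("wrist")
np.save("w7.npy",m,allow_pickle=True);cv2.imwrite("pics/w7.png",im[:,:,::-1])
print(s["ee_pos"],s["ee_rot"],s["time_s"],s["qpos"])
print(proj(m,[.5815,-.285,.013]))
for d in arm.find_in("legbone_mid","wrist")[:2]: print(d)
T=arm.get_image("top")
cv2.imwrite("pics/t7.png",T[:,:,::-1])
E
```

```text
[ 0.5787 -0.2845  0.3487] [[-0.0935  0.9956  0.0081]
 [ 0.9956  0.0935 -0.0083]
 [-0.009   0.0073 -0.9999]] 21.4 [-26.13    30.2069  15.8914  75.0602  -0.2235  58.5043]
[[318.5885 213.2164]]
{'extent': [317.9, 202.5, 63.8, 232.3], 'confidence': 0.59}
```

View pics/w7.png

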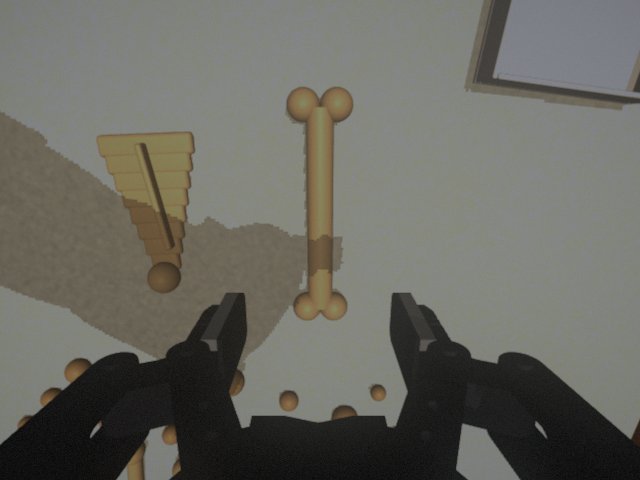

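The bone runs from knobs at (320,104) to (320,306), vertical in the image, so it is aligned with the tool.

```bash
python3 - <<'E'
from h import *
m=np.load("w7.npy",allow_pickle=True).item()
a,b=ray(m,(320,104),.013),ray(m,(320,306),.013);c=(a+b)/2;d=a-b
print(a,b,c,np.linalg.norm(d),np.degrees(np.arctan2(-d[0],d[1])))
s=arm.get_state();R=s["ee_rot"]
g=c.copy();g[2]=.021
print("tool delta cm",R.T@(g-.155*R[:,2]-s["ee_pos"])*100,np.degrees(np.arctan2(R[1,0],R[0,0]))-90)
E
```

```text
[ 0.5743 -0.1981  0.013 ] [ 0.5912 -0.3721  0.013 ] [ 0.5827 -0.2851  0.013 ] 0.17485132342302748 5.551690920168684
tool delta cm [ 0.183   0.0676 17.4191] 5.684458360407547
```

Call:
{"api": "arm_command", "payload": {"rows": [{"dx": 0.2, "dy": 0.1, "dz": 5, "claw": 6, "turn": 0}, {"dx": 0.2, "dy": 0.1, "dz": 10, "claw": 6, "turn": 0}, {"dx": 0.2, "dy": 0.1, "dz": 14, "claw": 6, "turn": 0}, {"dx": 0.2, "dy": 0.1, "dz": 16.5, "claw": 6, "turn": 0}, {"dx": 0.2, "dy": 0.1, "dz": 17.3, "claw": 6, "turn": 0}, {"dx": 0.2, "dy": 0.1, "dz": 17.3, "claw": 4, "turn": 0}, {"dx": 0.2, "dy": 0.1, "dz": 17.3, "claw": 1, "turn": 0}, {"dx": 0.2, "dy": 0.1, "dz": 17.3, "claw": 1, "turn": 0}, {"dx": 0.2, "dy": 0.1, "dz": 17.3, "claw": 1, "turn": 0}, {"dx": 0.2, "dy": 0.1, "dz": 17.3, "claw": 1, "turn": 0}]}}

```text
time_s: 22.8
ee_pos: [0.5824, -0.2838, 0.1798]
ee_rot: [[-0.098, 0.995, 0.013], [0.995, 0.098, -0.011], [-0.012, 0.012, -1.0]]
wrist_force: [-0.9, 0.3, 5.7]
grip_width: 0.0198
finger_force: 58.5
```

Call:
{"api": "arm_command", "payload": {"rows": [{"dx": 0, "dy": 0, "dz": -2, "claw": 1, "turn": 0}, {"dx": 0, "dy": 0, "dz": -5, "claw": 1, "turn": 0}, {"dx": 0, "dy": 0, "dz": -9, "claw": 1, "turn": 0}, {"dx": 0, "dy": 0, "dz": -13, "claw": 1, "turn": 0}, {"dx": 0, "dy": 0, "dz": -17, "claw": 1, "turn": 0}, {"dx": 0, "dy": 0, "dz": -17, "claw": 1, "turn": 0}]}}

```text
time_s: 23.55
ee_pos: [0.5806, -0.2822, 0.3524]
ee_rot: [[-0.098, 0.995, 0.017], [0.995, 0.098, -0.013], [-0.014, 0.016, -1.0]]
wrist_force: [0.4, -1.0, -1.6]
grip_width: 0.0197
finger_force: 58.9
```

Call:
{"api": "arm_command", "payload": {"rows": [{"dx": 3, "dy": 0, "dz": 0, "claw": 1, "turn": -0.02}, {"dx": 7, "dy": 0, "dz": 0, "claw": 1, "turn": -0.04}, {"dx": 12, "dy": -0.1, "dz": 0, "claw": 1, "turn": -0.06}, {"dx": 17, "dy": -0.1, "dz": 0, "claw": 1, "turn": -0.08}, {"dx": 22, "dy": -0.2, "dz": 1, "claw": 1, "turn": -0.1}, {"dx": 26.5, "dy": -0.3, "dz": 2, "claw": 1, "turn": -0.1}, {"dx": 29.5, "dy": -0.3, "dz": 3.5, "claw": 1, "turn": -0.1}, {"dx": 31.6, "dy": -0.3, "dz": 5, "claw": 1, "turn": -0.1}, {"dx": 31.6, "dy": -0.3, "dz": 6, "claw": 1, "turn": -0.1}, {"dx": 31.6, "dy": -0.3, "dz": 6, "claw": 1, "turn": -0.1}]}}

```text
time_s: 24.8
ee_pos: [0.5464, 0.0312, 0.284]
ee_rot: [[-0.197, 0.98, 0.01], [0.98, 0.197, -0.01], [-0.012, 0.008, -1.0]]
wrist_force: [-0.2, 0.5, -1.5]
grip_width: 0.0195
finger_force: 59.0
```

```bash
python3 - <<'E'
from h import *
s=arm.get_state();R=s["ee_rot"];print(s["ee_pos"],R,s["time_s"],s["wrist_force"])
# stand corners in the free top picture: fit outline by brightness gradient
T=arm.camera_model("top");g=cv2.GaussianBlur(cv2.imread("pics/t7.png",0),(3,3),0).astype(float)
g0=cv2.GaussianBlur(cv2.imread("pics/top0.png",0),(3,3),0).astype(float)
P=[]
def samp(I,q): return cv2.remap(I.astype(np.float32),q[:,0].astype(np.float32).reshape(-1,1),q[:,1].astype(np.float32).reshape(-1,1),1).ravel()
def score(p,I=g):
    c,si=np.cos(p[2]),np.sin(p[2]);out=0
    tot=0
    for ux,uy in((-1,0),(1,0),(0,1),(0,-1)):
        k=np.linspace(-.8,.8,60)
        def L(o):
            x=ux*(.065+o)+(k*.065 if ux==0 else 0*k);y=uy*(.085+o)+(k*.085 if uy==0 else 0*k)
            return proj(T,np.c_[p[0]+c*x-si*y,p[1]+si*x+c*y,0*x+.012])
        tot+=abs(np.median(samp(I,L(.004))-samp(I,L(-.004))))
    return -tot
best=min((score((x,y,a)),x,y,a) for x in np.arange(.535,.566,.001) for y in np.arange(.018,.042,.001) for a in (.18,.19,.2,.21))
print(best)
for p in((.5478,.0295,.2),(.5497,.0297,.2),(.5517,.0298,.2)):print(score(p))
E
```

```text
[0.5464 0.0312 0.284 ] [[-0.1968  0.9804  0.0099]
 [ 0.9804  0.1969 -0.0102]
 [-0.0119  0.0077 -0.9999]] 24.8 [-0.1984  0.5122 -1.5423]
(np.float32(-63.912598), np.float64(0.541), np.float64(0.03000000000000001), 0.19)
-44.144043
-48.536133
-42.296387
```

Call:
{"api": "arm_command", "payload": {"rows": [{"dx": 0, "dy": 0, "dz": 1.2, "claw": 1, "turn": 0}, {"dx": 0, "dy": 0, "dz": 2.2, "claw": 1, "turn": 0}, {"dx": 0, "dy": 0, "dz": 2.8, "claw": 1, "turn": 0}, {"dx": 0, "dy": 0, "dz": 3.1, "claw": 1, "turn": 0}, {"dx": 0, "dy": 0, "dz": 3.2, "claw": 1, "turn": 0}]}}

```text
time_s: 25.42
ee_pos: [0.5471, 0.0313, 0.2527]
ee_rot: [[-0.197, 0.98, 0.011], [0.98, 0.197, -0.01], [-0.012, 0.009, -1.0]]
wrist_force: [0.0, -0.0, -1.0]
grip_width: 0.0203
finger_force: 59.0
```

Call:
{"api": "arm_command", "payload": {"rows": [{"dx": 0, "dy": 0, "dz": 0.1, "claw": 1, "turn": 0}, {"dx": 0, "dy": 0, "dz": 0.2, "claw": 1, "turn": 0}, {"dx": 0, "dy": 0, "dz": 0.3, "claw": 1, "turn": 0}]}}

```text
time_s: 25.8
ee_pos: [0.5471, 0.0313, 0.2499]
ee_rot: [[-0.197, 0.98, 0.011], [0.98, 0.197, -0.01], [-0.012, 0.009, -1.0]]
wrist_force: [0.9, 0.2, -1.9]
grip_width: 0.0199
finger_force: 59.0
```

Call:
{"api": "arm_command", "payload": {"rows": [{"dx": 0, "dy": 0, "dz": 0.1, "claw": 1, "turn": 0}, {"dx": 0, "dy": 0, "dz": 0.2, "claw": 1, "turn": 0}]}}

```text
time_s: 26.05
ee_pos: [0.5471, 0.0313, 0.2478]
ee_rot: [[-0.197, 0.98, 0.011], [0.98, 0.197, -0.01], [-0.012, 0.009, -1.0]]
wrist_force: [-0.5, -0.5, -2.1]
grip_width: 0.0197
finger_force: 59.0
```

Call:
{"api": "arm_command", "payload": {"rows": [{"dx": 0, "dy": 0, "dz": 0.1, "claw": 1, "turn": 0}, {"dx": 0, "dy": 0, "dz": 0.2, "claw": 1, "turn": 0}]}}

```text
time_s: 26.3
ee_pos: [0.5471, 0.0313, 0.2458]
ee_rot: [[-0.197, 0.98, 0.011], [0.98, 0.197, -0.01], [-0.012, 0.009, -1.0]]
wrist_force: [-3.2, 0.4, 10.3]
grip_width: 0.0194
finger_force: 60.1
```

Call:
{"api": "arm_command", "payload": {"rows": [{"dx": 0, "dy": -0.15, "dz": 0, "claw": 1, "turn": 0}, {"dx": 0, "dy": -0.15, "dz": 0.1, "claw": 1, "turn": 0}, {"dx": 0, "dy": -0.15, "dz": 0.1, "claw": 1, "turn": 0}]}}

```text
time_s: 26.68
ee_pos: [0.5457, 0.0309, 0.2448]
ee_rot: [[-0.197, 0.98, 0.011], [0.98, 0.197, -0.01], [-0.012, 0.009, -1.0]]
wrist_force: [-0.7, 0.9, -0.3]
grip_width: 0.0199
finger_force: 59.3
```

Call:
{"api": "arm_command", "payload": {"rows": [{"dx": 0, "dy": 0, "dz": 0.1, "claw": 1, "turn": 0}, {"dx": 0, "dy": 0, "dz": 0.15, "claw": 1, "turn": 0}]}}

```text
time_s: 26.92
ee_pos: [0.5458, 0.031, 0.2443]
ee_rot: [[-0.197, 0.98, 0.012], [0.98, 0.197, -0.01], [-0.012, 0.01, -1.0]]
wrist_force: [-9.0, 0.2, 24.2]
grip_width: 0.0196
finger_force: 61.7
```

Call:
{"api": "arm_command", "payload": {"rows": [{"dx": 0, "dy": -0.1, "dz": -0.1, "claw": 1, "turn": 0}, {"dx": 0, "dy": -0.1, "dz": -0.05, "claw": 1, "turn": 0}]}}

```text
time_s: 27.18
ee_pos: [0.5451, 0.0308, 0.2444]
ee_rot: [[-0.197, 0.98, 0.013], [0.98, 0.197, -0.01], [-0.012, 0.011, -1.0]]
wrist_force: [-0.6, 1.6, 12.9]
grip_width: 0.0198
finger_force: 60.5
```

Call:
{"api": "arm_command", "payload": {"rows": [{"dx": 0, "dy": 0, "dz": -0.05, "claw": 2.2, "turn": 0}, {"dx": 0, "dy": 0, "dz": -0.05, "claw": 3, "turn": 0}, {"dx": 0, "dy": 0, "dz": -0.05, "claw": 3.8, "turn": 0}, {"dx": 0, "dy": 0, "dz": -0.05, "claw": 3.8, "turn": 0}, {"dx": 0, "dy": 0, "dz": -1, "claw": 3.8, "turn": 0}, {"dx": 0, "dy": 0, "dz": -3, "claw": 3.8, "turn": 0}, {"dx": 0, "dy": 0, "dz": -7, "claw": 3.8, "turn": 0}, {"dx": 0, "dy": 0, "dz": -12, "claw": 3.8, "turn": 0}, {"dx": 0, "dy": 0, "dz": -12, "claw": 3.8, "turn": 0}]}}

```text
time_s: 28.3
ee_pos: [0.5441, 0.032, 0.3682]
ee_rot: [[-0.197, 0.98, 0.018], [0.98, 0.197, -0.009], [-0.013, 0.016, -1.0]]
wrist_force: [-0.1, 0.3, -0.2]
grip_width: 0.0382
finger_force: 0.0
```

```bash
python3 - <<'E'
from h import *
s=arm.get_state();print(s["ee_pos"],s["wrist_force"],s["time_s"])
m=arm.camera_model("wrist");im=arm.get_image("wrist");cv2.imwrite("pics/w8.png",im[:,:,::-1])
print("expect",proj(m,[[.547,.0293,.0776]]))
ax=np.array([-np.sin(.198),np.cos(.198),0])
print("ends expect",proj(m,[np.array([.547,.0293,.0776])+k*.1*ax for k in(1,-1)]))
for n in("legbone_mid","stand_rib"):
    for d in arm.find_in(n,"wrist")[:2]: print(n,d)
# bone-coloured pixels
hsv=cv2.cvtColor(im,cv2.COLOR_RGB2HSV);mk=cv2.inRange(hsv,(12,70,50),(30,255,255))
n,l,st,ce=cv2.connectedComponentsWithStats(mk)
for i in np.argsort(-st[1:,4])[:4]+1:
    v,u=np.nonzero(l==i);q=np.polyfit(v,u,1) if np.ptp(v)>20 else 0
    print(st[i],ce[i],q)
E
```

```text
[0.5441 0.032  0.3682] [-0.0837  0.2873 -0.2061] 28.3
expect [[315.2377 229.7503]]
ends expect [[315.1902  82.2749]
 [315.2756 347.3818]]
legbone_mid {'extent': [313.8, 214.9, 79.0, 266.2], 'confidence': 0.91}
stand_rib {'extent': [312.6, 206.8, 153.2, 199.3], 'confidence': 0.94}
[  277    82    79   268 10148] [315.4351 206.4338] [ -0.0053 316.5364]
[ 153  418   47   62 1393] [178.9943 452.3905] [ -0.5903 446.019 ]
[133 413  13  12  84] [137.4048 416.869 ] 0
[624 417   5   6  13] [626.3846 419.6923] 0
```

```bash
python3 - <<'E'
from h import *
m=arm.camera_model("wrist")
c=np.array([.547,.0293,0]);ax=np.array([np.cos(.198),np.sin(.198),0]);ay=np.array([-ax[1],ax[0],0]);z=np.array([0,0,1.])
q=lambda L:proj(m,[c+a*ax+b*ay+h*z for a,b,h in L])
print(q([(-.065,.085,.012),(-.065,-.085,.012),(.065,.085,.012),(.065,-.085,.012)]))
a0=np.array([.4745,.0155,.006]);print("strip far",proj(m,[a0+k*ay*.085 for k in(1,-1)]))
im=cv2.cvtColor(cv2.imread("pics/w8.png"),cv2.COLOR_BGR2GRAY).astype(int)
for r in(150,180,250,270): print(r,im[r,170:260:2].tolist())
E
```

```text
[[239.2341 109.4902]
 [250.3775 297.0907]
 [397.6975 109.8359]
 [385.7746 296.7513]]
strip far [[229.9971 108.7238]
 [242.2992 293.6082]]
150 [152, 154, 153, 154, 156, 154, 154, 154, 154, 154, 153, 156, 155, 156, 155, 156, 153, 154, 157, 157, 157, 157, 157, 156, 155, 157, 157, 156, 156, 156, 141, 95, 111, 109, 104, 109, 115, 116, 116, 115, 115, 114, 116, 117, 113]
180 [155, 156, 156, 154, 154, 153, 157, 158, 153, 155, 155, 155, 156, 156, 156, 155, 155, 155, 156, 154, 155, 157, 156, 156, 157, 157, 157, 157, 155, 156, 156, 145, 96, 104, 101, 108, 109, 115, 113, 114, 115, 113, 114, 113, 112]
250 [120, 117, 118, 115, 115, 115, 118, 118, 118, 117, 119, 118, 118, 118, 117, 115, 114, 117, 117, 116, 119, 119, 118, 117, 118, 117, 117, 118, 119, 117, 114, 119, 115, 116, 75, 76, 71, 70, 78, 77, 81, 78, 77, 80, 79]
270 [120, 120, 116, 113, 114, 118, 121, 119, 118, 114, 115, 116, 118, 117, 116, 115, 117, 119, 120, 119, 118, 122, 119, 121, 118, 116, 116, 117, 115, 116, 115, 113, 116, 114, 114, 69, 74, 75, 75, 76, 77, 75, 76, 76, 76]
```

```bash
python3 -c "
from bench import arm
print(arm.sign_off())"
```

```text
the job is handed in; nothing more can be done
None
```

I handed the job in at about 28 s; no verdict came back. By my last measurements, the stand lies flat about 8–9 mm beyond the far side of the strip, the leg bone rests in both forks, and the gripper is clear above them. I didn't re-measure the shoulder blade, scale bar and tray, but I never touched them.

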